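# Rehang a dip cup over the drip tray on fold-away hooks

### The job

Swing the folded hook over the drip tray straight out from the rail, and move the steel dip cup from the hook where it hangs onto that one, so that it hangs freely by its stirrup behind the end pin; then fold the emptied hook flat along the rail. Do not set down or drop the cup on the way, and leave the third hook folded and the bottles, tins and other things where they stand.

Things in the scene. Friction and masses are not known exactly. Their poses are not given: they have to be found in the camera images.
- hook_a (a joint): Hinge angle of hook A, rad: 0 = folded flat along the rail, 1.571 = straight out at its stop (its start). Rises as the arm swings from the hinge point's +y to its -x, counter-clockwise from above. Upright hinge, no spring; friction of about 0.12 N m (1.2 N at the tip) holds it where it is left. The three hooks are alike; their places on the rail change
- hook_b (a joint): Hinge angle of hook B, as for hook A; starts between 0 and 0.3 rad
- hook_c (a joint): Hinge angle of hook C, as for hook A; starts between 0 and 0.12 rad
- hook_a_hinge (a point): Hook A, the one that the dip cup hangs on at the start (swung out). Point on the hinge axis at the arm's mid height, 0.190 m above the bench. Axes are the rail's, whatever the hook's angle: x across the rail, away from the robot, y along it, z up. Its knuckle, 20 mm across, tops out at 0.206 m; a 26 mm wide bracket joins it to the rail
- hook_a_tip (a point): Hook A: centre of its upright end pin, 99 mm from the hinge, 0.212 m above the bench; turns with the arm. Arm: steel bar 12 mm square, top at 0.196 m, reaching 105 mm from the hinge along this point's +y. Pin: 12 mm across, top at 0.230 m. Folded, the arm has a 19 mm gap to the rail's bar, and the pin stands higher than the bar, so a finger can come down over the bar behind the pin
- hook_b_hinge (a point): Hook B, the one over the drip tray (folded, or slightly ajar, at the start): hinge point and axes as for hook A's; same shape and sizes
- hook_b_tip (a point): Hook B: centre of its upright end pin, 99 mm from the hinge, 0.212 m above the bench; turns with the arm, shape as hook A
- hook_c_hinge (a point): Hook C, a third, folded hook to be left alone: hinge point and axes as for hook A's; same shape and sizes
- hook_c_tip (a point): Hook C: centre of its upright end pin, 99 mm from the hinge, 0.212 m above the bench; turns with the arm, shape as hook A
- rail_mid (a point): Middle of the fixed rail that carries the hooks: an upright dark steel flat bar 14 mm thick (x), 540 mm long (y), 34 mm high, its top at 0.191 m, on two posts near its ends. This point is at the bar's mid height, 0.174 m; its middle plane is 32 mm beyond the hook hinges
- cup_grip (a point): Steel dip cup, 183 mm tall, 0.18-0.35 kg: cup 52 mm across, 55 mm high, two side straps (58 mm over all) up to a crossbar, an upright grip tab above. This point is in the tab, 166 mm above the underside, 17 mm below the tab's top. Tab 12 mm thick (x), 22 mm wide (y), 40 mm high. x passes through the stirrup (as the hook does), y along the crossbar, z up
- cup_bar (a point): Centre of the cup's crossbar (10 x 58 x 8 mm), 27 mm below the tab point; the underside, which rests on the hook's arm, is 4 mm lower. Below it the stirrup's window is 50 mm wide and 80 mm high, down to the cup's rim
- tray_mid (a point): Dark steel drip tray fixed to the bench under hook B, 170 x 84 x 18 mm, open above; centre, half-way up; x along its length
- wash_bottle_mid (a point): White plastic bottle 56 mm across, 165 mm tall, loose, a bystander; its centre, half-way up (stands between two hooks, in front of the rail)
- spray_can_mid (a point): Can 54 mm across, 150 mm tall, loose, a bystander; its centre, half-way up (stands between two hooks, in front of the rail)
- jar_mid (a point): Jar 68 mm across, 80 mm tall, under hook C, loose, a bystander; its centre, half-way up
- tin_1_mid (a point): White paint tin 104 mm across, 110 mm tall, loose, a bystander; its centre, half-way up
- tin_2_mid (a point): White paint tin 94 mm across, 100 mm tall, loose, a bystander; its centre, half-way up
- tape_mid (a point): Roll of tape lying flat, 100 mm across, 25 mm tall, loose, a bystander; its centre, half-way up
Not all that is in view belongs to the job. Leave any orange look-alike of the part that bears cup_grip alone.

How it is judged (in metres and radians):
On the way, in this order (a step that is already met when the one before it is completed fails the run):
1. the hook over the tray is swung straight out (within 11 degrees) (value of joint hook_b above 1.38 rad), for 0.1 s.
2. the cup hangs by its crossbar on that hook, let go (value of joint hook_b above 1.38 rad and x of cup_bar in the frame of hook_b_hinge between -0.095 and -0.015 m and y of cup_bar in the frame of hook_b_hinge between -0.025 and 0.025 m and z of cup_bar in the frame of hook_b_hinge between 0.004 and 0.018 m and angle between cup_bar's own z axis and vertical below 0.2 rad and contact force between the fingers and cup below 0.05 N), for 0.2 s.
3. the emptied hook is folded flat (within 7 degrees) (all of step 2 and value of joint hook_a below 0.12 rad), for 0.1 s.
At the end, for the whole second after the job is handed in: Hook B above 1.38 rad, hook A below 0.12, hook C below 0.25; cup let go and at rest on hook B, upright within 0.2 rad, its crossbar centre 4 to 18 mm above the arm's mid height, 15 to 95 mm out from the hinge, within 25 mm of its axis sideways (all of step 3 and value of joint hook_c below 0.25 rad and velocity of joint hook_a between -0.1 and 0.1 rad/s and linear speed of cup below 0.05 m/s); the robot touches nothing.
It fails at once if the cup is dropped or set down (its tab below 0.19 m) (height (world z) of cup_grip below 0.19 m).
It fails at once if the third hook is swung out by more than 0.35 rad (value of joint hook_c above 0.35 rad).
It fails at once if a bystander is shifted by more than 30 mm or knocked over (distance of any of wash_bottle_mid, spray_can_mid, jar_mid, tin_1_mid, tin_2_mid, tape_mid from where it was at the start of the episode above 0.03 m or angle between any of wash_bottle_mid, spray_can_mid, jar_mid, tin_1_mid, tin_2_mid, tape_mid's own z axis and vertical above 0.5 rad).
It also fails if it takes over 72 s, if anything falls off the work surface, if the arm or the gripper's body presses on something with over 40 N, if the wrist force passes 120 N, or if a joint passes its speed limit or range.

### The arm

A 6-joint arm with a two-finger parallel gripper is mounted at the origin on the work surface. World frame = base frame: x ahead of the robot, y to its left, z up, the work surface at z = 0. Lengths are in mm, angles in rad, forces in N, time in s.
With the tool pointing down it reaches from about 300 to 775 mm from the base axis. Payload 14.6 kg.
Tool frame: the origin (TCP) lies on the front face of the gripper's body, between the roots of the fingers; the fingertips stand 97 mm ahead of it and the grasp point (between the pads) lies 78 mm ahead of it; z points along the fingers, y is the direction in which the jaws open and shut (so a half turn about z gives the same grasp; the last joint's range is limited). The gripper opens to 94 mm and grips with 3 to 60 N. Pads are 16 mm wide; open, the fingers measure 119 mm over their backs; the gripper's body (75 mm by 177 mm) begins 78 mm behind the grasp point.
Start: joints at [-1.182, 0.3, 1.521, -0, 1.321, -0.067], TCP at [242.092, -493.844, 302.646] pointing down, gripper open.
Joint ranges: [-3.03, 3.03], [-0.79, 2.21], [0.23, 2.52], [-1.04, 4.18], [0, 3.07], [-2.55, 2.55]. Speed limits (rad/s): [2.22, 2.22, 2.57, 3.14, 3.14, 3.14].

### API

Orientations are given as [roll, pitch, yaw] about the fixed x, y, z axes, in that order (R = Rz(yaw) Ry(pitch) Rx(roll)).
In Python, from cell import manip, eyes, finder gives the robot as it stands.
- The arm moves only by the tool drive_tool, never from a script. Its argument "rows" is a list of rows, each an object with "offset": the shift along the tool's x, y, z in mm, a list of three; "spin": the turn about the tool's z in degrees; "jaw": the finger opening in mm, from 0 to 94. In form: [{"offset": [dx, dy, dz], "spin": spin, "jaw": jaw}, ...]. A call has 1 to 20 rows; each row shifts and turns the commanded pose from where the row before left it, along the tool's axes as they then stand; what a row does not reach is not made up. A row lasts 1/10 s, in which the tool goes at most 50 mm and 8.59 degrees, less where a joint would pass 70% of its speed; a pose out of reach is approached as far as the arm can. A call is refused whole if a number of a shift passes 50 or a number of a turn 8.59, either way. A call with a gripper value outside its range is refused whole. The fingers move at their own pace and stop on an object; "force" is the grip in N (left out, the last holds). Time passes only in rows, so rows that do not move let the fingers close. It gives the time, the measured TCP pose, the force and the opening at its end, in the units of the state.
- manip.read_state(): the state, without advancing time (a new reading comes with each control period).
- eyes.camera(name): name is "side" or "top" or "wrist"; returns a dict with "color" (480x640x3 uint8, blue, green, red), "depth" (480x640 float32, mm along the optical axis (not along the pixel's ray), 0 where there is no reading), "vfov" (degrees; the focal length in pixels is half the picture's height over the tangent of half this angle, whatever the lens; pixels are square), "cx", "cy" (the principal point, pixels), "D" ([k1, k2, p1, p2, k3] as OpenCV has them; the pictures are not rectified), "rvec" (rotation vector, rad) and "tvec" (3), from world to camera coordinates, as OpenCV has them. Camera axes: x right, y down, z forward; pixel columns grow to the right and rows downward; lengths in mm; the calibration is good to about 2 mm. A picture is of the moment at which its call begins.
- manip.sign_off(): hands the job in, once; it reports no verdict.
Trained networks look in the newest picture that a camera, given by its name, has taken for a name from the list of things; names that differ only in an ending like _2 or _b are one class to them, and where a whole thing is asked for, a point or a joint stands for the part that bears it (a point fixed in the world has none). Each returns a list of dicts, best first, with "p" (0 to 1); they miss things now and then, are a little off and sometimes report something else, mostly with a low value. They report only what shows in the picture. A call takes as long as a camera call. They do not tell look-alikes from the thing itself.
- finder.find_in(camera, target): "uv" ([column, row] in pixels, amid what is visible of it).
The state is a dict: "clock": time; "joints": joint angles; "qd": joint speeds; "effort": joint torques, N m; "eef_pos": TCP position; "eef_rot": TCP orientation; "wrist_force": force on the tool from outside, world axes, zero at the start; "moment": the same for the moment, N m; "finger_gap": finger opening in mm.
Only numpy, scipy, OpenCV 4.12 (cv2) and the standard library are available. Lean on these libraries where they do the work, as an engineer would, in place of code of your own. Each camera call takes 0.05 s, during which the arm holds its last target. There are 200 camera calls.

## Working session

There is one attempt and no reset: what is moved stays moved. The work goes in short steps, Python scripts to look and compute and a tool call to move; the robot and the scene stay as the last step left them, time stands still between calls to the robot, and variables do not carry over. Pictures are saved under pics/ and viewed, about 8 in all and at most 12, crops included, and the job is handed in when it is done.

Besides the shell and the picture viewer there is one more tool, called by a JSON object that holds its "fn" and its "kwargs". drive_tool: Moves the arm, as the interface text tells. Its arguments: {"type":"object","properties":{"rows":{"type":"array","items":{"type":"object","properties":{"offset":{"type":"array","items":{"type":"number"}},"spin":{"type":"number"},"jaw":{"type":"number"}}}},"force":{"type":"number"}},"required":["rows"]}

```bash
mkdir -p pics; cat > h.py <<'E'
import numpy as np, cv2
from cell import manip, eyes, finder
def shot(n,name=None):
    c=eyes.camera(n)
    if name: cv2.imwrite('pics/'+name,c['color'])
    c['f']=240/np.tan(np.radians(c['vfov'])/2)
    c['K']=np.array([[c['f'],0,c['cx']],[0,c['f'],c['cy']],[0,0,1.]])
    c['R']=cv2.Rodrigues(np.array(c['rvec'],float))[0]; c['t']=np.array(c['tvec'],float).ravel()
    c['Dd']=np.array(c['D'],float)
    return c
def ray(c,uv):
    p=cv2.undistortPoints(np.array([[uv]],float),c['K'],c['Dd'])[0,0]
    return np.array([p[0],p[1],1.])
def at_z(c,uv,z):
    d=c['R'].T@ray(c,uv); o=-c['R'].T@c['t']; return o+d*(z-o[2])/d[2]
def at_depth(c,uv,w=2):
    u,v=map(int,np.round(uv)); d=c['depth'][max(0,v-w):v+w+1,max(0,u-w):u+w+1]; d=d[d>0]
    if not len(d): return None
    return c['R'].T@(ray(c,uv)*np.median(d)-c['t'])
def proj(c,P):
    return cv2.projectPoints(np.array(P,float).reshape(-1,3),c['R'],c['t'],c['K'],c['Dd'])[0][:,0]
E
python3 - <<'E'
from h import *
np.set_printoptions(precision=1,suppress=True)
print(manip.read_state())
for cam in('top','side'):
    c=shot(cam,cam+'1.png')
    print(cam,-c['R'].T@c['t'])
    for t in('hook_a_hinge','hook_a_tip','rail_mid','cup_grip','cup_bar','tray_mid','wash_bottle_mid','spray_can_mid','jar_mid','tin_1_mid','tape_mid'):
        for r in finder.find_in(cam,t)[:5]:
            print(t,np.round(r['uv']),round(r['p'],2),at_depth(c,r['uv']))
E
```

```text
{'clock': 0.0, 'joints': array([-1.2,  0.3,  1.5, -0. ,  1.3, -0.1]), 'qd': array([ 0., -0., -0., -0., -0.,  0.]), 'effort': array([ -0. , -53.2, -35.3,   0.1,   0. ,  -0. ]), 'eef_pos': array([ 242.1, -493.7,  302.1]), 'eef_rot': array([-3.1, -0. ,  0.5]), 'wrist_force': array([0. , 0.6, 0.2]), 'moment': array([ 0. ,  0.1, -0. ]), 'finger_gap': 93.80238392510861}
top [ 339.5   -5.3 1262. ]
hook_a_hinge [329. 207.] 0.57 [537.3 -24.4 194.7]
hook_a_tip [328. 238.] 0.54 [472.2 -22.9 194.1]
rail_mid [326. 235.] 0.69 [477.5 -18.3 206.9]
rail_mid [306. 188.] 0.62 [580.4  22.9 187.8]
rail_mid [222. 196.] 0.25 [563.4 198.5 194.9]
cup_grip [352. 304.] 0.92 [336.3 -69.1 178.6]
cup_grip [398. 294.] 0.86 [ 357.3 -189.8    8.8]
cup_grip [326. 234.] 0.71 [477.4 -17.9 223.1]
cup_bar [322. 235.] 0.98 [495.  -10.7  68.6]
cup_bar [350. 303.] 0.84 [337.7 -75.2   5. ]
cup_bar [394. 296.] 0.72 [ 351.9 -181.4    6. ]
tray_mid [264. 238.] 0.57 [498.  130.6   2.2]
wash_bottle_mid [291. 231.] 0.88 [492.9  56.6 162.7]
wash_bottle_mid [226. 196.] 0.63 [563.  189.  194.3]
wash_bottle_mid [327. 235.] 0.39 [476.7
[... 558 characters left out ...]
8 148.9]
cup_grip [309. 324.] 0.74 [ 354.5 -183.7  162.7]
cup_grip [401. 422.] 0.33 [ 452.5 -434.5   96.3]
cup_bar [336. 258.] 0.96 [479.  -41.8 165.1]
cup_bar [285. 295.] 0.75 [336.4 -78.7 143.9]
cup_bar [308. 324.] 0.75 [ 351.7 -182.2  163.8]
tray_mid [301. 247.] 0.96 [459.3 155.    3.9]
wash_bottle_mid [302. 247.] 0.42 [462.6 151.8   4.4]
wash_bottle_mid [397. 283.] 0.4 [ 564.5 -176.4  191.4]
wash_bottle_mid [343. 240.] 0.25 [504.9 -19.5 195.7]
spray_can_mid [327. 303.] 0.74 [ 424.3 -113.6  110.8]
spray_can_mid [404. 424.] 0.67 [ 455.3 -439.4   96.8]
jar_mid [369. 330.] 0.65 [ 493.7 -200.3   78.9]
tin_1_mid [266. 179.] 0.74 [432.9 353.9  98.4]
tape_mid [335. 263.] 0.65 [478.4 -35.8 141.8]
```

```bash
python3 - <<'E'
import cv2
a=cv2.imread('pics/top1.png'); cv2.imwrite('pics/top1c.png',cv2.resize(a[150:330,200:440],(800,600),interpolation=cv2.INTER_CUBIC))
b=cv2.imread('pics/side1.png'); cv2.imwrite('pics/side1c.png',cv2.resize(b[180:360,240:480],(800,600),interpolation=cv2.INTER_CUBIC))
E
```

```text
(no output)
```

View pics/top1c.png

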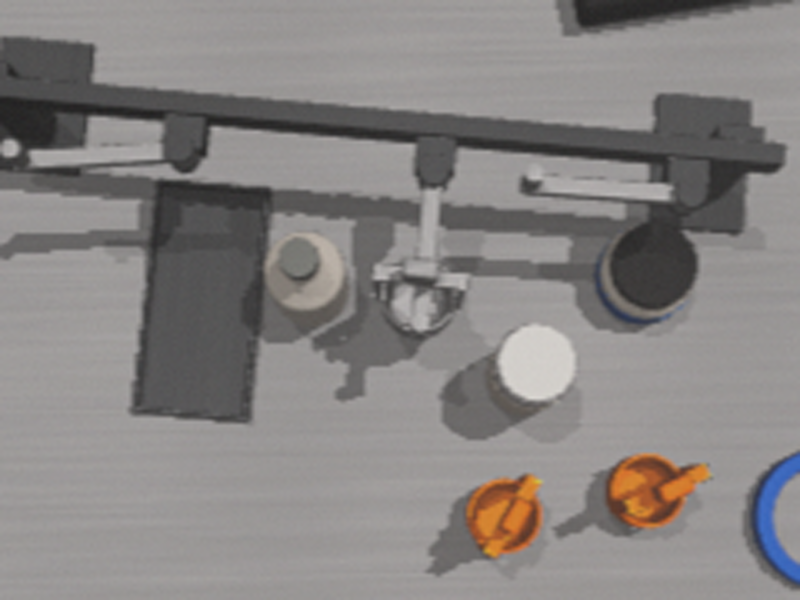

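View pics/side1c.png

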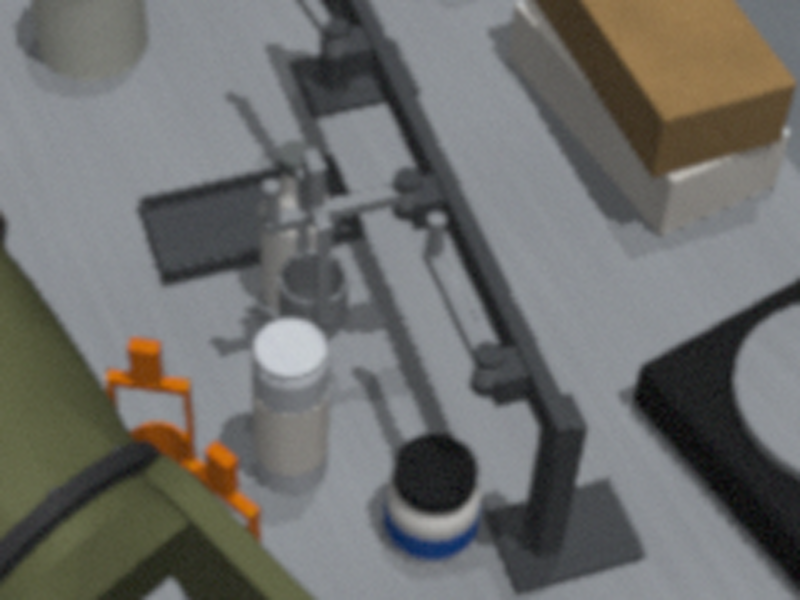

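The top crop shows the steel cup hanging on hook A at about (425,285). The two orange look-alikes stand at (505,515) and (650,490), so the steel cup is my choice. Hook B is at the left over the tray, with its hinge at (185,155) and its pin at (10,148). Hook C is at the right, with its hinge at (688,190). The side crop agrees. Next I'll fit the rail and the hooks.

```bash
cat >> h.py <<'E'
def cloud(c):
    v,u=np.nonzero(c['depth']>0)
    p=cv2.undistortPoints(np.stack([u,v],1).astype(float)[:,None],c['K'],c['Dd'])[:,0]
    d=c['depth'][v,u][:,None]
    return (np.hstack([p,np.ones((len(p),1))])*d-c['t'])@c['R'],u,v
E
python3 - <<'E'
from h import *
np.set_printoptions(precision=1,suppress=True)
c=shot('top'); P,u,v=cloud(c)
m=(P[:,2]>180)&(P[:,2]<200)&(P[:,0]>540)&(P[:,0]<640)&(abs(P[:,1])<330)
Q=P[m]
# rail: robust line fit
for _ in range(6):
    a=np.polyfit(Q[:,1],Q[:,0],1); r=Q[:,0]-np.polyval(a,Q[:,1]); Q=Q[abs(r)<(25 if _<2 else 11)]
print('rail slope',a,len(Q),Q[:,1].min(),Q[:,1].max(),np.median(Q[:,2]))
th=np.arctan(a[0]); ey=np.array([np.sin(th),np.cos(th)]); ex=np.array([np.cos(th),-np.sin(th)])
o=np.array([a[1],0])
S=(P[:,:2]-o)@ey; D=(P[:,:2]-o)@ex
m=(P[:,2]>182)&(P[:,2]<260)&(D<-9)&(D>-160)&(abs(S)<320)
import collections
# grid of s (10mm) x d (6mm) with max z
for s in range(-240,320,8):
    k=m&(S>=s)&(S<s+8)
    if k.any(): print(s,len(S[k]),'d',D[k].min(),np.median(D[k]),D[k].max(),'z',np.median(P[k,2]),P[k,2].max())
print(th,o)
E
```

```text
rail slope [  0.1 582.9] 1935 -248.89698290010958 288.6867406872863 189.5064209673318
-208 12 d -29.16354972249034 -18.132379134033336 -10.084884741891809 z 188.87306377650773 202.14482967407196
-200 45 d -39.585684966470744 -25.582141646287653 -9.534832861811822 z 202.10951728652515 209.22653680422206
-192 57 d -39.91471383537414 -27.959212384363457 -9.024907961762773 z 201.22673395629548 208.93737732831588
-184 52 d -36.60961993997299 -27.479722433996123 -9.106921937532398 z 193.95644969843437 207.10015164982622
-176 23 d -36.31411737205378 -31.959356168568238 -25.597317269161252 z 194.82080947781046 199.01800990182923
-168 24 d -36.97812862123275 -31.973725171982593 -26.22559385343578 z 193.79609612661164 198.03747707581948
-160 25 d -37.240233796435774 -32.10391847485312 -24.691924346391282 z 194.5497114684973 199.14559776543373
-152 24 d -37.71118654373791 -32.63585253036942 -25.598574511987856 z 194.5369087106031 197.951232341657
-144 24 d -37.500759504832374 -32.34307202422422 -26.177949933493192 z 195.93823248024523 198.83905944373183
-136 22 d -37.75594510758309 -32.00353865
[... 2683 characters left out ...]
z 194.8656535866703 198.0557105840564
192 27 d -47.03779079943847 -41.69061180225961 -33.57903508683363 z 194.4215355199817 198.20520884464716
200 25 d -47.99311347510881 -42.7337576366678 -34.59570893340553 z 194.02690945927907 198.53718972795258
208 22 d -49.20098453419068 -44.495285260159264 -38.15501268966776 z 193.8986114935554 196.86077170700125
216 35 d -50.33190209081811 -45.407900438204244 -39.03651619238888 z 195.31018603562447 231.7716226416493
224 44 d -51.78103415705653 -48.79077881429451 -39.30820348129456 z 225.70564301111494 231.81545513519526
232 3 d -47.59549813131425 -45.63022993170057 -43.77083715647344 z 229.419934694951 230.388760861262
0.10355493424983704 [582.9   0. ]
```

```bash
cat >> h.py <<'E'
TH=0.10355; EY=np.array([np.sin(TH),np.cos(TH)]); EX=np.array([np.cos(TH),-np.sin(TH)]); O=np.array([582.9,0])
def sd(P): return np.stack([(P[...,:2]-O)@EY,(P[...,:2]-O)@EX],-1)
def xy(s,d): return O+s*EY+d*EX
E
python3 - <<'E'
from h import *
np.set_printoptions(precision=1,suppress=True)
c=shot('top'); P,u,v=cloud(c); S,D=sd(P).T; Z=P[:,2]
def rep(n,m): 
    a=np.percentile
    print(n,m.sum(),'s',a(S[m],[2,50,98]),'d',a(D[m],[2,50,98]),'z',np.median(Z[m]))
for n,lo,hi in(('C',-215,-175),('A',-60,0),('B',105,150)):
    rep('bracket'+n,(S>lo)&(S<hi)&(D<-10)&(D>-22)&(Z>180)&(Z<215))
    rep('knuckle'+n,(S>lo)&(S<hi)&(D<-18)&(D>-44)&(Z>203)&(Z<215))
rep('pinC',(S<-80)&(S>-115)&(D>-50)&(D<-20)&(Z>222))
rep('pinB',(S>200)&(S<250)&(D>-70)&(D<-20)&(Z>222))
rep('pinA',(S>-60)&(S<0)&(D<-118)&(Z>220))
rep('armA',(S>-60)&(S<0)&(D<-50)&(D>-85)&(Z>188)&(Z<201))
rep('tab',(S>-60)&(S<0)&(D<-80)&(D>-118)&(Z>238))
rep('bar',(S>-80)&(S<20)&(D<-80)&(D>-118)&(Z>199)&(Z<208))
print(manip.read_state()['eef_rot'])
E
```

```text
bracketC 61 s [-202.8 -189.3 -178. ] d [-21.8 -15.1 -10.4] z 187.51219762866035
knuckleC 60 s [-198.8 -190.  -181.8] d [-39.1 -30.6 -22.3] z 204.941931729993
bracketA 59 s [-42.6 -31.2 -18.7] d [-21.4 -14.8 -10.3] z 188.1249598757672
knuckleA 65 s [-38.9 -31.  -22.4] d [-39.7 -31.5 -21.8] z 205.21591362563936
bracketB 57 s [118.4 129.  142.2] d [-21.7 -15.2 -10.5] z 188.16912065956168
knuckleB 67 s [121.6 130.4 138.4] d [-40.1 -31.5 -22.5] z 204.83658622334158
pinC 30 s [-97.1 -91.5 -86.8] d [-37.8 -31.9 -27. ] z 229.77463728751644
pinB 30 s [222.5 227.7 233.3] d [-50.9 -45.2 -40.4] z 228.38851929489275
pinA 5988 s [-59.  -33.9  -1.6] d [-545.3 -369.2 -320.6] z 638.591976654975
armA 90 s [-36.8 -31.  -25.5] d [-83.3 -68.3 -51.1] z 195.0108191487642
tab 61 s [-37.7 -27.7 -17.7] d [-103.7  -98.1  -92.5] z 242.56809988962658
bar 86 s [-55.7 -24.4  -0.3] d [-103.6  -98.6  -92.7] z 202.9267737257515
[3.1 0.  0.5]
```

```bash
cat >> h.py <<'E'
def go(s,d,z,yaw):
    st=manip.read_state(); r=st['eef_rot']; w=r[2]
    from scipy.spatial.transform import Rotation as Ro
    R=Ro.from_euler('xyz',r).as_matrix()
    D=R.T@(np.array([*xy(s,d),z])-st['eef_pos'])
    dy=(yaw-w+np.pi)%(2*np.pi)-np.pi
    print('t',round(st['clock'],2),'pos',np.round(st['eef_pos'],1),'sd',np.round(sd(st['eef_pos'][None]),1),'rot',np.round(r,3),'F',np.round(st['wrist_force'],1),'gap',round(st['finger_gap'],1),'j6',round(st['joints'][5],2))
    print('delta tool',np.round(D,1),'dyaw deg',round(np.degrees(dy),2))
E
python3 -c "
from h import *
go(227.8,-45.3,400,1.61)"
```

```text
t 1.3 pos [ 242.1 -493.8  302.7] sd [[-526.4 -287.9]] rot [3.142 0.    0.456] F [ 0.4 -0.1 -0.7] gap 94.1 j6 -0.07
delta tool [ 605.9 -510.5  -97.4] dyaw deg 66.13
```

{"fn": "drive_tool", "kwargs": {"rows": [{"offset":[0,0,-35],"spin":-8,"jaw":40},{"offset":[0,0,-35],"spin":-8,"jaw":40},{"offset":[0,0,-30],"spin":-8,"jaw":40},{"offset":[0,0,0],"spin":-8,"jaw":40},{"offset":[0,0,0],"spin":-8,"jaw":40},{"offset":[0,0,0],"spin":-8,"jaw":40},{"offset":[0,0,0],"spin":-8,"jaw":40},{"offset":[0,0,0],"spin":-8,"jaw":40},{"offset":[0,0,0],"spin":0,"jaw":40}]}}

```text
clock: 2.2
eef_pos: [242.1, -493.8, 402.7]
eef_rot: [3.142, 0.0, 1.575]
wrist_force: [-0.5, -0.0, 0.0]
finger_gap: 40.2
```

```bash
python3 -c "
from h import *
go(227.8,-45.3,400,1.61)"
```

```text
t 2.2 pos [ 242.1 -493.8  402.7] sd [[-526.4 -287.9]] rot [3.142 0.    1.575] F [-0.5 -0.   0. ] gap 40.2 j6 -1.19
delta tool [723.7 322.4   2.7] dyaw deg 2.0
```

{"fn": "drive_tool", "kwargs": {"rows": [{"offset":[40,17.9,0],"spin":-2,"jaw":40},{"offset":[40,17.9,0],"spin":0,"jaw":40},{"offset":[40,17.9,0],"spin":0,"jaw":40},{"offset":[40,17.9,0],"spin":0,"jaw":40},{"offset":[40,17.9,0],"spin":0,"jaw":40},{"offset":[40,17.9,0],"spin":0,"jaw":40},{"offset":[40,17.9,0],"spin":0,"jaw":40},{"offset":[40,17.9,0],"spin":0,"jaw":40},{"offset":[40,17.9,0],"spin":0,"jaw":40},{"offset":[40,17.9,0],"spin":0,"jaw":40},{"offset":[40,17.9,0],"spin":0,"jaw":40},{"offset":[40,17.9,0],"spin":0,"jaw":40},{"offset":[40,17.9,0],"spin":0,"jaw":40},{"offset":[40,17.9,0],"spin":0,"jaw":40},{"offset":[40,17.9,0],"spin":0,"jaw":40},{"offset":[40,17.9,0],"spin":0,"jaw":40},{"offset":[40,17.9,0],"spin":0,"jaw":40},{"offset":[40,17.9,0],"spin":0,"jaw":40},{"offset":[0,0,0],"spin":0,"jaw":40}]}}

```text
clock: 4.1
eef_pos: [539.5, 240.8, 400.9]
eef_rot: [-3.139, 0.0, 1.607]
wrist_force: [-0.8, -0.7, -0.4]
finger_gap: 40.1
```

```bash
python3 - <<'E'
from h import *
np.set_printoptions(precision=1,suppress=True)
go(227.8,-45.3,302,1.611)
c=shot('wrist','w1.png'); P,u,v=cloud(c); S,D=sd(P).T; Z=P[:,2]
m=(S>200)&(S<250)&(D>-75)&(D<-20)&(Z>220)&(Z<236)
print(m.sum(),[np.percentile(x[m],[2,50,98]) for x in(S,D,Z)])
k=np.median(np.array([u[m],v[m]]),1) if m.any() else None; print(k, np.ptp(u[m]) if m.any() else 0)
E
```

```text
t 4.1 pos [539.5 240.8 400.9] sd [[235. -68.]] rot [-3.1  0.   1.6] F [-0.8 -0.7 -0.4] gap 40.1 j6 0.32
delta tool [-10.3  21.7  98.9] dyaw deg 0.26
209 [array([225. , 231. , 235.7]), array([-51.6, -46.5, -40.9]), array([221.7, 229.6, 230.8])]
[354. 259.] 15
```

View pics/w1.png

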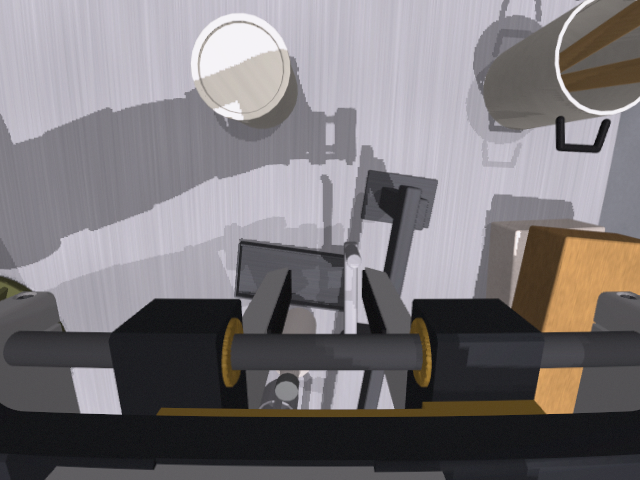

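The wrist view shows hook B's pin at (352,255), just ahead of the gap between the fingers. The rail bar is to its right and the tray to its left. The top and wrist estimates of the pin agree within 3 mm.

{"fn": "drive_tool", "kwargs": {"rows": [{"offset":[-5,11,0],"spin":0,"jaw":40},{"offset":[-5,10,0],"spin":0,"jaw":40},{"offset":[0,0,0],"spin":0,"jaw":40},{"offset":[0,0,30],"spin":0,"jaw":40},{"offset":[0,0,30],"spin":0,"jaw":40},{"offset":[0,0,20],"spin":0,"jaw":40},{"offset":[0,0,18],"spin":0,"jaw":40},{"offset":[0,0,0],"spin":0,"jaw":40},{"offset":[0,0,0],"spin":0,"jaw":20},{"offset":[0,0,0],"spin":0,"jaw":20},{"offset":[0,0,0],"spin":0,"jaw":20},{"offset":[0,0,0],"spin":0,"jaw":20}], "force": 5}}

```text
clock: 5.35
eef_pos: [560.4, 227.8, 305.3]
eef_rot: [3.141, -0.0, 1.608]
wrist_force: [0.4, 0.7, 0.2]
finger_gap: 20.3
```

```bash
python3 - <<'E'
from h import *
go(228.3,-46,303,1.611)
c=shot('wrist','w2.png')
E
```

```text
t 5.35 pos [560.4 227.8 305.3] sd [[224.2 -46. ]] rot [ 3.141 -0.     1.608] F [0.4 0.7 0.2] gap 20.3 j6 0.29
delta tool [4.1 0.5 2.3] dyaw deg 0.19
```

View pics/w2.png

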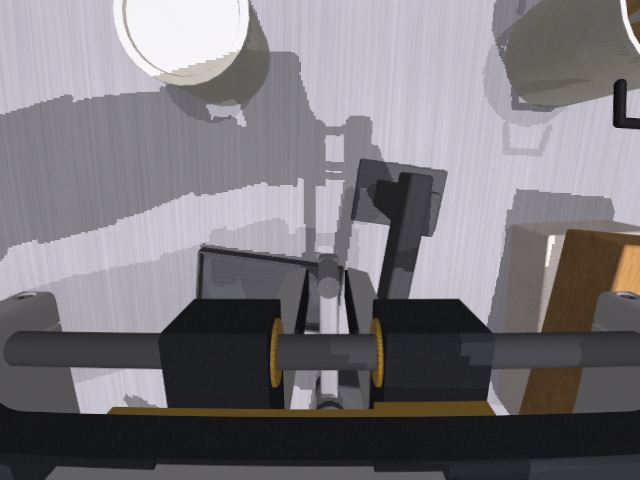

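The wrist view shows the pin at (328,270) between the two fingertips. I'll move 4 mm forward and then follow the arc.

{"fn": "drive_tool", "kwargs": {"rows": [{"offset":[4,0,1],"spin":0,"jaw":18},{"offset":[0,0,0],"spin":0,"jaw":18},{"offset":[-0.26,-7.2,0],"spin":-4.15,"jaw":18},{"offset":[-0.26,-7.2,0],"spin":-4.15,"jaw":18},{"offset":[-0.26,-7.2,0],"spin":-4.15,"jaw":18},{"offset":[-0.26,-7.2,0],"spin":-4.15,"jaw":18},{"offset":[-0.26,-7.2,0],"spin":-4.15,"jaw":18},{"offset":[-0.26,-7.2,0],"spin":-4.15,"jaw":18},{"offset":[-0.26,-7.2,0],"spin":-4.15,"jaw":18},{"offset":[-0.26,-7.2,0],"spin":-4.15,"jaw":18},{"offset":[-0.26,-7.2,0],"spin":-4.15,"jaw":18},{"offset":[-0.26,-7.2,0],"spin":-4.15,"jaw":18}]}}

```text
clock: 6.6
eef_pos: [495.0, 204.3, 303.8]
eef_rot: [3.141, 0.0, 2.335]
wrist_force: [2.2, 0.2, 0.3]
finger_gap: 17.9
```

```bash
cat >> h.py <<'E'
def arc(hs,phi,r=98.5,hd=-31.3): # target on hook arc, rail coords
    go(hs+r*np.cos(phi),hd-r*np.sin(phi),304,np.pi/2-TH+phi)
E
python3 -c "
from h import *
arc(130,.144+np.radians(41.5))"
```

```text
t 6.6 pos [495.  204.3 303.8] sd [[ 194.2 -108.5]] rot [3.141 0.    2.335] F [2.2 0.2 0.3] gap 17.9 j6 -0.44
delta tool [-1.9  0.9 -0.2] dyaw deg 0.02
```

{"fn": "drive_tool", "kwargs": {"rows": [{"offset":[-1,-7.2,0],"spin":-4.15,"jaw":18},{"offset":[-0.26,-7.2,0],"spin":-4.15,"jaw":18},{"offset":[-0.26,-7.2,0],"spin":-4.15,"jaw":18},{"offset":[-0.26,-7.2,0],"spin":-4.15,"jaw":18},{"offset":[-0.26,-7.2,0],"spin":-4.15,"jaw":18},{"offset":[-0.26,-7.2,0],"spin":-4.15,"jaw":18},{"offset":[-0.26,-7.2,0],"spin":-4.15,"jaw":18},{"offset":[-0.26,-7.2,0],"spin":-4.15,"jaw":18},{"offset":[-0.26,-7.2,0],"spin":-4.15,"jaw":18},{"offset":[-0.26,-7.2,0],"spin":-3,"jaw":18},{"offset":[0,0,0],"spin":0,"jaw":18}]}}

```text
clock: 7.7
eef_pos: [465.2, 140.6, 303.8]
eef_rot: [3.139, 0.001, 3.038]
wrist_force: [1.4, 10.0, -2.3]
finger_gap: 19.5
```

```bash
python3 -c "
from h import *
arc(130,1.571)"
```

```text
t 7.7 pos [465.2 140.6 303.8] sd [[ 127.7 -131.6]] rot [3.139e+00 1.000e-03 3.038e+00] F [ 1.4 10.  -2.3] gap 19.5 j6 -1.25
delta tool [-1.8  2.3 -0.2] dyaw deg 0.04
```

{"fn": "drive_tool", "kwargs": {"rows": [{"offset":[0,2,0],"spin":0,"jaw":30},{"offset":[0,0,0],"spin":0,"jaw":30},{"offset":[0,0,-30],"spin":0,"jaw":60},{"offset":[0,0,-40],"spin":0,"jaw":60},{"offset":[0,0,-30],"spin":0,"jaw":60},{"offset":[0,-40,0],"spin":0,"jaw":60},{"offset":[0,-40,0],"spin":0,"jaw":60},{"offset":[0,-40,0],"spin":0,"jaw":60},{"offset":[0,0,0],"spin":0,"jaw":60},{"offset":[0,0,0],"spin":0,"jaw":60}]}}

```text
clock: 8.7
eef_pos: [452.7, 22.5, 403.7]
eef_rot: [3.142, 0.0, 3.034]
wrist_force: [-0.1, 0.9, 0.1]
finger_gap: 59.8
```

```bash
python3 - <<'E'
from h import *
np.set_printoptions(precision=1,suppress=True)
c=shot('top','top2.png'); w=shot('wrist','w3.png')
def rep(n,m): 
    a=np.percentile
    if m.sum(): print(n,m.sum(),'s',a(S[m],[2,50,98]),'d',a(D[m],[2,50,98]),'z',np.median(Z[m]))
for nm,q in(('top',c),('wrist',w)):
    P,u,v=cloud(q); S,D=sd(P).T; Z=P[:,2]; print(nm)
    rep('pinB',(S>100)&(S<160)&(D<-115)&(D>-145)&(Z>222)&(Z<235))
    rep('armB',(S>105)&(S<155)&(D<-50)&(D>-115)&(Z>188)&(Z<201))
    rep('pinA',(S>-60)&(S<0)&(D<-120)&(D>-145)&(Z>220)&(Z<235))
    rep('armA',(S>-60)&(S<0)&(D<-50)&(D>-85)&(Z>188)&(Z<201))
    rep('tab',(S>-60)&(S<0)&(D<-80)&(D>-118)&(Z>238)&(Z<250))
    rep('barL',(S>-80)&(S<-40)&(D<-80)&(D>-118)&(Z>199)&(Z<210))
    rep('barR',(S>-15)&(S<20)&(D<-80)&(D>-118)&(Z>199)&(Z<210))
go(-28,-98,305,3.038)
im=np.hstack([c['color'][150:330,200:400],w['color'][150:330,200:400]]);cv2.imwrite('pics/m2.png',cv2.resize(im,(800,360)))
E
```

```text
top
pinB 17 s [130.2 132.6 136.4] d [-134.8 -129.  -124.7] z 228.71959986306717
armB 33 s [129.1 135.5 136.8] d [-110.7  -70.   -50.8] z 194.2623636459211
wrist
pinB 210 s [126.3 130.3 136.3] d [-136.1 -131.3 -125.3] z 229.22568316358144
armB 715 s [125.6 128.8 137.2] d [-114.2  -92.8  -53.4] z 195.17776363984487
pinA 207 s [-32.7 -27.  -22.2] d [-136.4 -131.5 -125.3] z 229.35546332772515
armA 301 s [-33.3 -27.2 -21.8] d [-73.2 -62.3 -50.6] z 195.5776940954551
tab 347 s [-30.8 -22.3 -13.9] d [-105.4 -100.6  -94.3] z 243.06338691349956
barR 252 s [-13.9  -4.8   4.2] d [-104.   -99.8  -94.1] z 203.36220610771994
t 8.8 pos [452.8  23.6 403.6] sd [[  10.  -131.8]] rot [ 3.1 -0.   3. ] F [ 0.3  0.3 -0.4] gap 59.9 j6 -1.49
delta tool [-33.9 -38.   98.6] dyaw deg 0.07
```

View pics/m2.png

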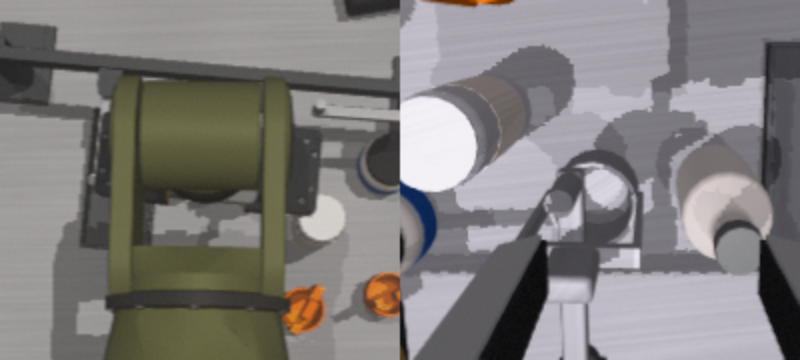

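The wrist half shows the steel cup's tab at about (575,270), between the open fingers. The bottle is to the right and the can to the left, both below finger height. Hook B's pin is at s≈131 mm, so it stands straight out. I'll go over the tab and grasp.

{"fn": "drive_tool", "kwargs": {"rows": [{"offset":[-17,-17,0],"spin":0,"jaw":60},{"offset":[-16,-17,0],"spin":0,"jaw":60},{"offset":[0,0,0],"spin":0,"jaw":60},{"offset":[0,0,30],"spin":0,"jaw":60},{"offset":[0,0,30],"spin":0,"jaw":60},{"offset":[0,0,20],"spin":0,"jaw":60},{"offset":[0,0,17],"spin":0,"jaw":60},{"offset":[0,0,0],"spin":0,"jaw":60}]}}

```text
clock: 9.6
eef_pos: [481.3, -13.1, 304.8]
eef_rot: [3.141, -0.004, 3.038]
wrist_force: [-0.4, 0.3, 0.1]
finger_gap: 60.2
```

```bash
python3 - <<'E'
from h import *
np.set_printoptions(precision=1,suppress=True)
go(-25,-99,306,3.038)
w=shot('wrist','w4.png')
P,u,v=cloud(w); S,D=sd(P).T; Z=P[:,2]
m=(S>-50)&(S<0)&(D<-80)&(D>-118)&(Z>238)&(Z<250)
print(m.sum(),[np.percentile(x[m],[2,50,98]) for x in(S,D,Z)])
E
```

```text
t 9.6 pos [481.3 -13.1 304.8] sd [[-23.5 -99.7]] rot [ 3.1 -0.   3. ] F [-0.4  0.3  0.1] gap 60.2 j6 -1.57
delta tool [-0.7 -1.5 -1.2] dyaw deg 0.02
1176 [array([-35.1, -24.8, -14.5]), array([-105.5, -101.1,  -94.5]), array([238.4, 243.1, 244.6])]
```

View pics/w4.png

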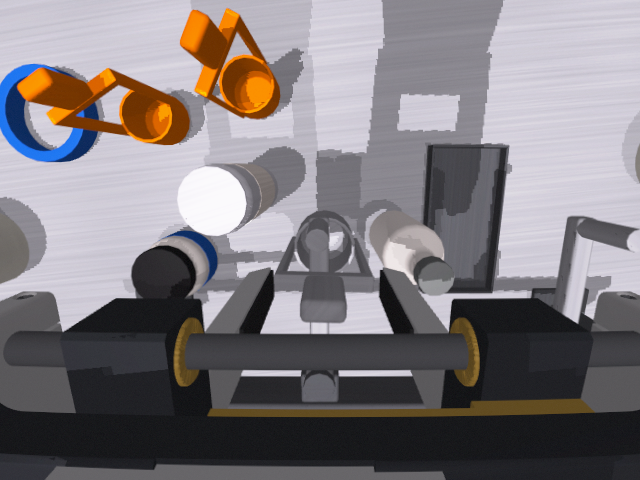

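The wrist view shows the steel tab at (322,298), centred between the fingers. I'll close on it.

{"fn": "drive_tool", "kwargs": {"rows": [{"offset":[0,0,0],"spin":0,"jaw":10},{"offset":[0,0,0],"spin":0,"jaw":10},{"offset":[0,0,0],"spin":0,"jaw":10},{"offset":[0,0,0],"spin":0,"jaw":10},{"offset":[0,0,0],"spin":0,"jaw":10},{"offset":[0,0,0],"spin":0,"jaw":10},{"offset":[0,0,0],"spin":0,"jaw":10},{"offset":[0,0,0],"spin":0,"jaw":10},{"offset":[0,0,-5],"spin":0,"jaw":10},{"offset":[0,0,-10],"spin":0,"jaw":10},{"offset":[0,0,-10],"spin":0,"jaw":10},{"offset":[0,0,-10],"spin":0,"jaw":10},{"offset":[0,0,-10],"spin":0,"jaw":10},{"offset":[0,0,-5],"spin":0,"jaw":10},{"offset":[0,0,0],"spin":0,"jaw":10}], "force": 35}}

```text
clock: 11.15
eef_pos: [482.1, -14.4, 357.4]
eef_rot: [-3.142, 0.001, 3.036]
wrist_force: [-0.2, 0.7, -1.8]
finger_gap: 21.9
```

```bash
python3 - <<'E'
from h import *
np.set_printoptions(precision=1,suppress=True)
go(-25,-190,355,3.038)
w=shot('wrist','w5.png')
P,u,v=cloud(w); S,D=sd(P).T; Z=P[:,2]
def rep(n,m): 
    a=np.percentile
    if m.sum(): print(n,m.sum(),'s',a(S[m],[2,50,98]),'d',a(D[m],[2,50,98]),'z',np.median(Z[m]))
rep('tab',(S>-50)&(S<0)&(D<-80)&(D>-118)&(Z>285)&(Z<305))
rep('bar',(S>-65)&(S<15)&(abs(S+25)>16)&(D<-80)&(D>-118)&(Z>245)&(Z<262))
rep('pinA',(S>-60)&(S<0)&(D<-120)&(D>-145)&(Z>220)&(Z<235))
E
```

```text
t 11.15 pos [482.1 -14.4 357.4] sd [[-24.7 -98.8]] rot [-3.1  0.   3. ] F [-0.2  0.7 -1.8] gap 21.9 j6 -1.57
delta tool [91.2 -0.4  2.3] dyaw deg 0.1
tab 2273 s [-46.  -24.2  -2.9] d [-109.1 -104.6  -94.1] z 293.82669137626834
bar 235 s [-53.4 -46.1   4.1] d [-104.8 -103.6  -96.3] z 253.2051989454888
pinA 292 s [-33.  -27.9 -22.8] d [-136.2 -131.1 -125.7] z 229.40757321134987
```

{"fn": "drive_tool", "kwargs": {"rows": [{"offset":[15,0,0],"spin":0,"jaw":10},{"offset":[20,0,0],"spin":0,"jaw":10},{"offset":[20,0,0],"spin":0,"jaw":10},{"offset":[20,0,0],"spin":0,"jaw":10},{"offset":[18,0,0],"spin":0,"jaw":10},{"offset":[0,0,0],"spin":0,"jaw":10},{"offset":[0,0,-20],"spin":0,"jaw":10},{"offset":[0,0,-30],"spin":0,"jaw":10},{"offset":[0,0,-30],"spin":0,"jaw":10},{"offset":[0,0,-20],"spin":0,"jaw":10},{"offset":[0,0,0],"spin":0,"jaw":10},{"offset":[0,20,0],"spin":0,"jaw":10},{"offset":[0,30,0],"spin":0,"jaw":10},{"offset":[0,30,0],"spin":0,"jaw":10},{"offset":[0,30,0],"spin":0,"jaw":10},{"offset":[0,26,0],"spin":0,"jaw":10},{"offset":[0,20,0],"spin":0,"jaw":10},{"offset":[0,0,0],"spin":0,"jaw":10},{"offset":[0,0,0],"spin":0,"jaw":10}]}}

```text
clock: 13.1
eef_pos: [406.1, 150.5, 455.4]
eef_rot: [-3.141, -0.002, 3.037]
wrist_force: [-0.7, -0.4, -1.8]
finger_gap: 22.0
```

```bash
python3 - <<'E'
from h import *
np.set_printoptions(precision=1,suppress=True)
go(131,-192,357,3.038)
w=shot('wrist','w6.png');
def rep(n,m): 
    a=np.percentile
    if m.sum(): print(n,m.sum(),'s',a(S[m],[2,50,98]),'d',a(D[m],[2,50,98]),'z',np.median(Z[m]))
for nm,q in(('wrist',w),('top',shot('top'))):
    P,u,v=cloud(q); S,D=sd(P).T; Z=P[:,2]; print(nm)
    rep('pinB',(S>90)&(S<170)&(D<-115)&(D>-145)&(Z>220)&(Z<235))
    rep('armB',(S>90)&(S<170)&(D<-50)&(D>-115)&(Z>188)&(Z<201))
E
```

```text
t 13.1 pos [406.1 150.5 455.4] sd [[ 131.4 -191.4]] rot [-3.1 -0.   3. ] F [-0.7 -0.4 -1.8] gap 22.0 j6 -1.2
delta tool [ 0.4 -0.3 98.4] dyaw deg 0.06
wrist
armB 173 s [126.5 132.1 137.8] d [-91.9 -82.4 -73.4] z 195.59648664998463
top
pinB 22 s [124.7 128.8 132.8] d [-134.5 -128.8 -124.8] z 228.78335777180814
armB 187 s [124.8 130.4 136.7] d [-113.5  -82.3  -51.4] z 194.58968252931683
```

View pics/w6.png

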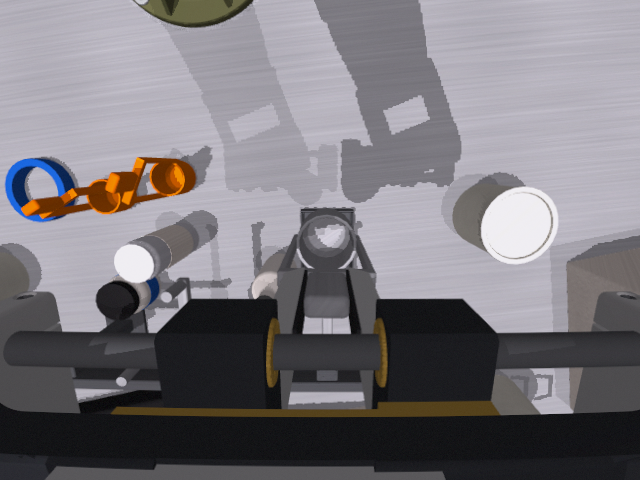

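The cup is held at (327,270) over the tray, and hook B's arm is in line with it at s≈130–132. I'll lower it, slide it in over the pin and let it down.

{"fn": "drive_tool", "kwargs": {"rows": [{"offset":[0,0,25],"spin":0,"jaw":10},{"offset":[0,0,30],"spin":0,"jaw":10},{"offset":[0,0,25],"spin":0,"jaw":10},{"offset":[0,0,18],"spin":0,"jaw":10},{"offset":[0,0,0],"spin":0,"jaw":10},{"offset":[-15,0,0],"spin":0,"jaw":10},{"offset":[-20,0,0],"spin":0,"jaw":10},{"offset":[-20,0,0],"spin":0,"jaw":10},{"offset":[-20,0,0],"spin":0,"jaw":10},{"offset":[-15,0,0],"spin":0,"jaw":10},{"offset":[-10,0,0],"spin":0,"jaw":10},{"offset":[0,0,0],"spin":0,"jaw":10},{"offset":[0,0,0],"spin":0,"jaw":10}]}}

```text
clock: 14.5
eef_pos: [505.1, 139.9, 358.9]
eef_rot: [3.142, 0.0, 3.036]
wrist_force: [-0.1, 0.3, -1.5]
finger_gap: 21.3
```

```bash
python3 - <<'E'
from h import *
np.set_printoptions(precision=1,suppress=True)
go(130.5,-92,306,3.038)
w=shot('wrist');
def rep(n,m): 
    a=np.percentile
    if m.sum(): print(n,m.sum(),'s',a(S[m],[2,50,98]),'d',a(D[m],[2,50,98]),'z',np.median(Z[m]))
P,u,v=cloud(w); S,D=sd(P).T; Z=P[:,2]
rep('pinB',(S>90)&(S<170)&(D<-115)&(D>-145)&(Z>220)&(Z<235))
rep('armB',(S>90)&(S<170)&(D<-50)&(D>-115)&(Z>188)&(Z<201))
rep('bar',(S>90)&(S<170)&(abs(S-130)>16)&(D<-70)&(D>-118)&(Z>245)&(Z<262))
E
```

```text
t 14.5 pos [505.1 139.9 358.9] sd [[131.1 -91.9]] rot [3.1 0.  3. ] F [-0.1  0.3 -1.5] gap 21.3 j6 -1.26
delta tool [ 0.1 -0.6 52.9] dyaw deg 0.12
pinB 284 s [127.1 132.4 137.5] d [-136.1 -131.  -125.4] z 229.56713558341997
armB 794 s [105.6 131.8 157. ] d [-114.2  -97.   -81. ] z 195.44108010705227
bar 238 s [102.6 109.9 159.9] d [-98.  -96.7 -89.6] z 254.56227999956903
```

{"fn": "drive_tool", "kwargs": {"rows": [{"offset":[0,0,15],"spin":0,"jaw":10},{"offset":[0,0,15],"spin":0,"jaw":10},{"offset":[0,0,12],"spin":0,"jaw":10},{"offset":[0,0,6],"spin":0,"jaw":10},{"offset":[0,0,0],"spin":0,"jaw":10},{"offset":[0,0,1],"spin":0,"jaw":10},{"offset":[0,0,0.5],"spin":0,"jaw":10},{"offset":[0,0,0],"spin":0,"jaw":10}]}}

```text
clock: 15.35
eef_pos: [505.4, 140.0, 309.5]
eef_rot: [3.141, 0.001, 3.036]
wrist_force: [-0.5, 0.6, -2.8]
finger_gap: 21.5
```

```bash
python3 - <<'E'
from h import *
np.set_printoptions(precision=1,suppress=True)
go(130.5,-92,306,3.038)
E
```

```text
t 15.35 pos [505.4 140.  309.5] sd [[131.3 -91.6]] rot [3.1 0.  3. ] F [-0.5  0.6 -2.8] gap 21.5 j6 -1.27
delta tool [ 0.4 -0.8  3.5] dyaw deg 0.1
```

{"fn": "drive_tool", "kwargs": {"rows": [{"offset":[0,0,1],"spin":0,"jaw":10},{"offset":[0,0,1],"spin":0,"jaw":10},{"offset":[0,0,0],"spin":0,"jaw":10}]}}

```text
clock: 15.65
eef_pos: [505.3, 140.0, 307.0]
eef_rot: [-3.142, -0.0, 3.036]
wrist_force: [0.0, -0.4, -0.9]
finger_gap: 22.1
```

```bash
python3 - <<'E'
from h import *
go(130.5,-92,306,3.038)
E
```

```text
t 15.65 pos [505.3 140.  307. ] sd [[131.3 -91.6]] rot [-3.142 -0.     3.036] F [ 0.  -0.4 -0.9] gap 22.1 j6 -1.27
delta tool [ 0.4 -0.8  1. ] dyaw deg 0.1
```

{"fn": "drive_tool", "kwargs": {"rows": [{"offset":[0,0,1],"spin":0,"jaw":10},{"offset":[0,0,0],"spin":0,"jaw":10}]}}

```text
clock: 15.85
eef_pos: [505.4, 140.0, 306.8]
eef_rot: [3.141, 0.001, 3.036]
wrist_force: [-1.4, -0.6, 4.6]
finger_gap: 21.4
```

```bash
python3 - <<'E'
from h import *
go(130.5,-92,306,3.038)
E
```

```text
t 15.85 pos [505.4 140.  306.8] sd [[131.3 -91.6]] rot [3.141e+00 1.000e-03 3.036e+00] F [-1.4 -0.6  4.6] gap 21.4 j6 -1.27
delta tool [ 0.4 -0.8  0.8] dyaw deg 0.1
```

The wrist force has changed sign, so the crossbar rests on the arm. I'll release and rise.

{"fn": "drive_tool", "kwargs": {"rows": [{"offset":[0,0,0],"spin":0,"jaw":24},{"offset":[0,0,0],"spin":0,"jaw":30},{"offset":[0,0,0],"spin":0,"jaw":60},{"offset":[0,0,0],"spin":0,"jaw":60},{"offset":[0,0,0],"spin":0,"jaw":60},{"offset":[0,0,-10],"spin":0,"jaw":60},{"offset":[0,0,-30],"spin":0,"jaw":60},{"offset":[0,0,-40],"spin":0,"jaw":60},{"offset":[0,0,-20],"spin":0,"jaw":60},{"offset":[0,0,0],"spin":0,"jaw":60}]}}

```text
clock: 16.85
eef_pos: [505.5, 140.1, 409.8]
eef_rot: [3.14, 0.005, 3.036]
wrist_force: [-0.1, -0.4, -0.4]
finger_gap: 60.2
```

```bash
python3 - <<'E'
from h import *
np.set_printoptions(precision=1,suppress=True)
go(-30,-130,400,3.038)
w=shot('wrist');t=shot('top')
def rep(n,m): 
    a=np.percentile
    if m.sum(): print(n,m.sum(),'s',a(S[m],[2,50,98]),'d',a(D[m],[2,50,98]),'z',np.median(Z[m]))
for q in(w,t):
    P,u,v=cloud(q); S,D=sd(P).T; Z=P[:,2]
    rep('pinB',(S>90)&(S<170)&(D<-115)&(D>-145)&(Z>220)&(Z<235))
    rep('tab',(S>90)&(S<170)&(D<-70)&(D>-118)&(Z>238)&(Z<250))
    rep('bar',(S>90)&(S<170)&(abs(S-130)>16)&(D<-70)&(D>-118)&(Z>199)&(Z<208))
    rep('pinA',(S>-60)&(S<0)&(D<-120)&(D>-145)&(Z>220)&(Z<235))
E
```

```text
t 16.85 pos [505.5 140.1 409.8] sd [[131.3 -91.4]] rot [3.1 0.  3. ] F [-0.1 -0.4 -0.4] gap 60.2 j6 -1.27
delta tool [  38.3 -161.4    9.4] dyaw deg 0.1
pinB 187 s [126.9 132.4 137.1] d [-136.  -131.  -125.6] z 229.49176754498043
tab 438 s [121.3 131.6 141.6] d [-98.1 -93.1 -86.8] z 243.12802807354075
bar 340 s [103.4 147.4 159.9] d [-97.4 -92.5 -87.6] z 203.57108681458513
pinA 241 s [-32.8 -25.6 -22. ] d [-135.7 -130.9 -125.7] z 229.12104195547585
tab 13 s [128.  133.9 140.1] d [-96.4 -94.9 -94.1] z 243.01603994609198
bar 22 s [146.5 152.5 158.6] d [-95.4 -92.1 -88. ] z 201.99840746786558
pinA 28 s [-36.5 -30.7 -26.4] d [-134.7 -129.6 -124.8] z 229.55441431048698
```

The cup hangs level on hook B, with the bar's top at 203 mm, about 61 mm out from the hinge. Next is hook A's pin.

{"fn": "drive_tool", "kwargs": {"rows": [{"offset":[4,-16,0],"spin":0,"jaw":40},{"offset":[5,-20,0],"spin":0,"jaw":40},{"offset":[5,-20,0],"spin":0,"jaw":40},{"offset":[5,-20,0],"spin":0,"jaw":40},{"offset":[5,-20,0],"spin":0,"jaw":40},{"offset":[5,-20,0],"spin":0,"jaw":40},{"offset":[5,-20,0],"spin":0,"jaw":40},{"offset":[4,-24,0],"spin":0,"jaw":40},{"offset":[0,0,0],"spin":0,"jaw":40},{"offset":[0,0,30],"spin":0,"jaw":40},{"offset":[0,0,30],"spin":0,"jaw":40},{"offset":[0,0,25],"spin":0,"jaw":40},{"offset":[0,0,20],"spin":0,"jaw":40},{"offset":[0,0,0],"spin":0,"jaw":40},{"offset":[0,0,0],"spin":0,"jaw":18},{"offset":[0,0,0],"spin":0,"jaw":18},{"offset":[0,0,0],"spin":0,"jaw":18}], "force": 5}}

```text
clock: 18.65
eef_pos: [450.9, -15.1, 302.0]
eef_rot: [-3.142, 0.001, 3.036]
wrist_force: [-0.5, 0.3, 0.2]
finger_gap: 20.0
```

```bash
python3 - <<'E'
from h import *
arc(-30,1.571)
w=shot('wrist','w7.png')
E
```

```text
t 18.65 pos [450.9 -15.1 302. ] sd [[ -28.7 -129.7]] rot [-3.142e+00  1.000e-03  3.036e+00] F [-0.5  0.3  0.2] gap 20.0 j6 -1.58
delta tool [ 0.1 -1.4 -2. ] dyaw deg 0.11
```

View pics/w7.png

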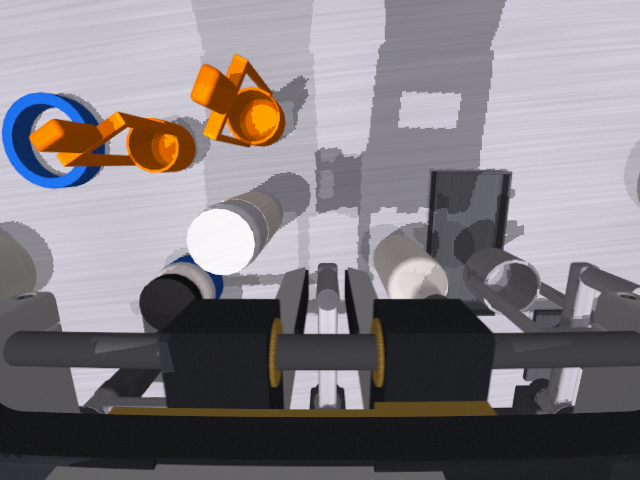

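Hook A's pin is at (328,275), between the fingertips. I'll swing it back.

{"fn": "drive_tool", "kwargs": {"rows": [{"offset":[-0.3,7.7,0],"spin":4.5,"jaw":18},{"offset":[-0.3,7.7,0],"spin":4.5,"jaw":18},{"offset":[-0.3,7.7,0],"spin":4.5,"jaw":18},{"offset":[-0.3,7.7,0],"spin":4.5,"jaw":18},{"offset":[-0.3,7.7,0],"spin":4.5,"jaw":18},{"offset":[-0.3,7.7,0],"spin":4.5,"jaw":18},{"offset":[-0.3,7.7,0],"spin":4.5,"jaw":18},{"offset":[-0.3,7.7,0],"spin":4.5,"jaw":18},{"offset":[-0.3,7.7,0],"spin":4.5,"jaw":18},{"offset":[-0.3,7.7,0],"spin":4.5,"jaw":18}]}}

```text
clock: 19.7
eef_pos: [486.7, 51.1, 301.6]
eef_rot: [3.142, 0.0, 2.248]
wrist_force: [-1.3, -1.3, 1.6]
finger_gap: 18.2
```

```bash
python3 - <<'E'
from h import *
arc(-30,np.pi/4)
E
```

```text
t 19.7 pos [486.7  51.1 301.6] sd [[  40.9 -101. ]] rot [3.142 0.    2.248] F [-1.3 -1.3  1.6] gap 18.2 j6 -0.65
delta tool [-0.9 -0.9 -2.4] dyaw deg 0.29
```

{"fn": "drive_tool", "kwargs": {"rows": [{"offset":[-0.6,7.7,0],"spin":4.5,"jaw":18},{"offset":[-0.6,7.7,0],"spin":4.5,"jaw":18},{"offset":[-0.3,7.7,0],"spin":4.5,"jaw":18},{"offset":[-0.3,7.7,0],"spin":4.5,"jaw":18},{"offset":[-0.3,7.7,0],"spin":4.5,"jaw":18},{"offset":[-0.3,7.7,0],"spin":4.5,"jaw":18},{"offset":[-0.3,7.7,0],"spin":4.5,"jaw":18},{"offset":[-0.3,7.7,0],"spin":4.5,"jaw":18},{"offset":[-0.3,7.7,0],"spin":4.5,"jaw":18},{"offset":[-0.3,7.7,0],"spin":4.5,"jaw":18},{"offset":[0,0,0],"spin":0,"jaw":18}]}}

```text
clock: 20.8
eef_pos: [559.4, 71.7, 301.3]
eef_rot: [3.141, -0.0, 1.464]
wrist_force: [-0.2, -0.0, 0.3]
finger_gap: 17.7
```

```bash
python3 - <<'E'
from h import *
arc(-30,0)
E
```

```text
t 20.8 pos [559.4  71.7 301.3] sd [[ 68.9 -30.8]] rot [ 3.141 -0.     1.464] F [-0.2 -0.   0.3] gap 17.7 j6 0.17
delta tool [-0.4 -0.5 -2.7] dyaw deg 0.18
```

{"fn": "drive_tool", "kwargs": {"rows": [{"offset":[0,1.5,0],"spin":0,"jaw":18},{"offset":[0,1,0],"spin":0,"jaw":18},{"offset":[0,0,0],"spin":0,"jaw":18},{"offset":[0,-2,0],"spin":0,"jaw":26},{"offset":[0,0,0],"spin":0,"jaw":26},{"offset":[0,0,0],"spin":0,"jaw":26},{"offset":[0,0,-20],"spin":0,"jaw":26},{"offset":[0,0,-40],"spin":0,"jaw":26},{"offset":[0,0,-40],"spin":0,"jaw":26},{"offset":[0,0,-40],"spin":0,"jaw":26},{"offset":[-40,-30,0],"spin":0,"jaw":26},{"offset":[-40,-30,0],"spin":0,"jaw":26},{"offset":[-40,-30,0],"spin":0,"jaw":26},{"offset":[-40,-30,0],"spin":0,"jaw":26},{"offset":[-40,-20,0],"spin":0,"jaw":26},{"offset":[-40,-10,0],"spin":0,"jaw":26},{"offset":[-40,0,0],"spin":0,"jaw":26},{"offset":[-40,0,0],"spin":0,"jaw":26},{"offset":[0,0,0],"spin":0,"jaw":26},{"offset":[0,0,0],"spin":0,"jaw":26}]}}

```text
clock: 22.8
eef_pos: [376.5, -231.1, 441.0]
eef_rot: [-3.141, -0.0, 1.464]
wrist_force: [-0.2, 0.6, -0.1]
finger_gap: 26.0
```

```bash
python3 - <<'E'
from h import *
np.set_printoptions(precision=1,suppress=True)
go(0,0,400,1.46)
t=shot('top','top3.png')
def rep(n,m): 
    a=np.percentile
    if m.sum(): print(n,m.sum(),'s',a(S[m],[2,50,98]),'d',a(D[m],[2,50,98]),'z',np.median(Z[m]))
P,u,v=cloud(t); S,D=sd(P).T; Z=P[:,2]
rep('pinB',(S>90)&(S<170)&(D<-115)&(D>-145)&(Z>220)&(Z<235))
rep('tab',(S>90)&(S<170)&(D<-70)&(D>-118)&(Z>238)&(Z<250))
rep('bar',(S>90)&(S<170)&(abs(S-130)>16)&(D<-70)&(D>-118)&(Z>199)&(Z<208))
rep('pinA',(S>40)&(S<90)&(D<-12)&(D>-60)&(Z>220)&(Z<235))
rep('pinC',(S<-80)&(S>-115)&(D>-50)&(D<-20)&(Z>222)&(Z<235))
cv2.imwrite('pics/top3c.png',cv2.resize(t['color'][150:330,180:420],(800,600),interpolation=cv2.INTER_CUBIC))
E
```

```text
t 22.8 pos [ 376.5 -231.1  441. ] sd [[-251.2 -181.4]] rot [-3.1 -0.   1.5] F [-0.2  0.6 -0.1] gap 26.0 j6 -0.53
delta tool [251.8 180.6  41. ] dyaw deg -0.22
pinB 31 s [125.  130.2 135.7] d [-134.6 -129.9 -124.5] z 228.6761273843668
tab 63 s [119.5 130.1 140.5] d [-97.  -91.4 -85.9] z 243.15132545711427
bar 63 s [101.1 113.3 158.4] d [-96.3 -91.9 -86. ] z 202.52794349473078
pinA 29 s [64.7 69.3 74.5] d [-37.5 -31.8 -26.7] z 228.85994321175187
pinC 31 s [-97.3 -91.5 -87. ] d [-37.3 -32.2 -26.8] z 228.22404039234786
```

View pics/top3c.png

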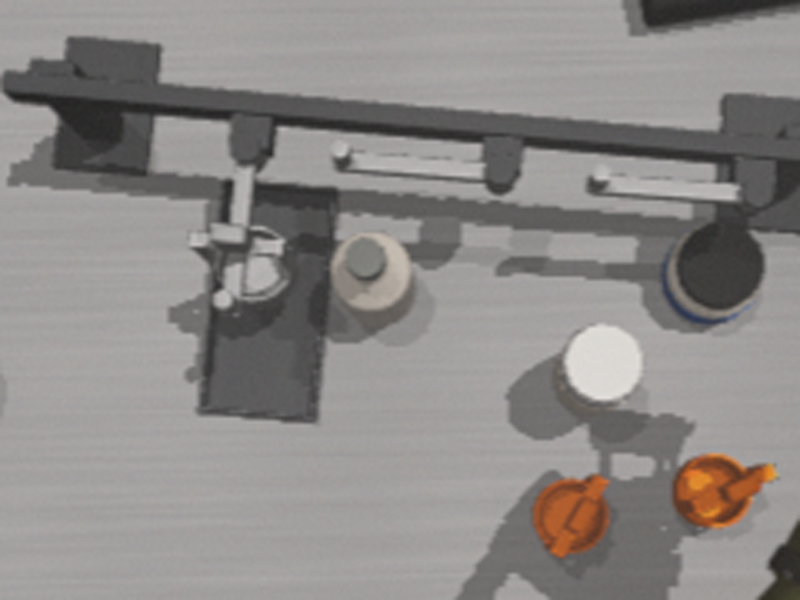

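The cup hangs on hook B at (230,235). Hook A is folded, with its pin at (342,155), hook C is unchanged, and the bystanders stand where they were.

```bash
python3 -c "
from cell import manip
manip.sign_off()"
```

```text
the job is handed in; nothing more can be done
```

The job is done and handed in at about 23 s of the 72 s allowed; the sign-off gave no verdict.

**What I did:**
- I straddled hook B's pin with the fingers and swung the hook out to its stop.
- I gripped the steel cup's tab, lifted the cup off hook A over the pin, and lowered it onto hook B until the wrist force showed contact. Then I let it go.
- I swung hook A back along the rail and drew the arm clear.

**Last checks, from the top camera:**
- **Hook B:** its pin is in line with the hinge, so it stands straight out, close to 1.57 rad.
- **Cup:** it hangs level with the crossbar's top at about 203 mm (204 mm nominal). It is about 60 mm out from the hinge and within 1–2 mm of the arm's axis sideways.
- **Hook A:** folded, at roughly 0.01 rad.
- **Hook C:** its pin measured the same as at the start, within 0.5 mm.
- **Bystanders:** the bottle, can and jar look unmoved in the last picture. I did not measure them again, and the tins and the tape were outside that crop.

**Disagreement:** the wrist and top cameras differed by up to about 5 mm along the rail. I used values between the two, and nothing failed because of it.

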